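# Refit the hotplate's control module and knob, and hold the knob pressed

## Task

The hotplate's white control module has slid away from the hotplate: first push it along its rails until it sits flush against the hotplate, with no gap at either end. Then fetch the loose black knob lying on the table, turn it so that its D-shaped bore matches the bare D-shaft on the module (the knob's red line over the shaft's red tab), fit it fully home on the shaft and push the sprung shaft down through at least half its travel. Finish while still holding the knob pressed down with the gripper, the module still flush, and leave the pan and the other kitchen things where they stand.

Things in the scene. Friction and masses are not known exactly. Their poses are not given: they have to be found in the camera images.
- hob: White hotplate fixed on the table, 240x280x55 mm, dark round plate on top (65 mm high). Origin: centre of underside, at table height; x away from the robot, z up. Flat front face for the module at x = -120 mm. Two guide rails lie on the table along x from -252 to -118 mm, 14 mm high, their inner faces at y = +92 and -92 mm
- module: Loose white control box 80 (x) x 180 (y) x 50 mm, 0.3 to 0.6 kg, slides on the table between the rails. Origin: centre of underside; x to the hotplate. Flush when its origin is at hotplate x = -160 mm; starts 20 to 50 mm short; near face at x = -40 mm. On top at y = +45 mm a fitted black knob (stays, top 92 mm high), at y = -45 mm the bare D-shaft
- module_left (a point): Left end (y = +90 mm) of the module's back face, at half its height; x = -120 mm in the hotplate's frame when flush
- module_right (a point): Right end (y = -90 mm) of the module's back face, at half its height; x = -120 mm in the hotplate's frame when flush
- shaft_seat (a point): Centre of the top of the shaft's 34 mm brass collar, 60 mm above the table unpressed; the knob's underside seats here. z up, x to the shaft's flat, where a red tab sticks out. Steel shaft 16 mm tall above it, 14 mm dia., flat 2.5 mm from axis, last 3 mm tapered in by 2 mm. Points within 0.7 rad of the module's x; turns only stiffly (0.06 N m)
- shaft (a joint): How far the shaft with its collar is pressed down: 0 free, 0.008 m bottomed. Sprung: about 2.5 N to start moving, 8 N at the bottom, comes back up when released
- knob: Loose black knob, 60 g, upright on the table. Origin: centre of underside. Skirt 46 mm dia., 20 mm high; on it a grip bar along x 44 mm long, 12 mm thick, 18 mm high (20 to 38 mm up), red line at its +x end. Below, a D-bore 16 mm dia., 17 mm deep, flat 3.5 mm from axis on the +x side (1 mm play all round). Fits when its x points as shaft_seat's x, within 0.1 rad
- knob_pointer (a point): Point on the knob at the red-line end: 20 mm along its x axis from its axis, 20 mm above its underside
- pan: Dark low open pan, 160 mm across, 45 mm high, with two small side handles, standing on the hotplate; bystander. Origin: centre of its underside
- mug: Blue mug, 80 mm across, 90 mm high, bystander. Origin: centre of its underside
- jar: Amber jar, 70 mm across, 120 mm high, bystander. Origin: centre of its underside
- salt: White salt pot with wooden cap, 44 mm across, 60 mm high, bystander. Origin: centre of its underside
- timer: Yellow egg timer, 62 mm across, 50 mm high, bystander. Origin: centre of its underside
- spoon: Wooden spoon lying on the table, bystander. Origin: middle of its underside
Not all that is in view belongs to the job. What is meant by the knob is not purple or turquoise, and is the larger of those in its own colour.

How it is judged:
On the way, in this order (a step that is already met when the one before it is completed fails the run):
1. the module is flush against the hotplate (x of each of module_left, module_right in the frame of hob above -0.1235 m), for 0.2 s.
2. the knob is fully home on the D-shaft, its red line over the red tab (all of step 1 and z of knob in the frame of shaft_seat between -0.004 and 0.003 m and horizontal distance between knob and shaft_seat below 0.004 m and x of knob_pointer in the frame of shaft_seat above 0.015 m and angle between the x axis of knob and the x axis of shaft_seat, either way round below 0.22 rad and angle between the z axis of knob and the z axis of shaft_seat, either way round below 0.12 rad), for 0.2 s.
At the end, for the whole second after the job is handed in: Both module ends within 3.5 mm of the hotplate; knob within 3 mm of its seat and 4 mm of the shaft axis, red line to the flat within 0.22 rad, upright within 0.12 rad; shaft pressed more than 3.5 of its 8 mm, fingers on the knob with over 1 N, all through the last second (all of step 2 and value of joint shaft above 0.0035 m and contact force between the fingers and knob above 1 N); the arm keeps its last pose, push and grip.
It fails at once if a bystander is moved more than 40 mm (distance of any of pan, mug, jar, salt, timer, spoon from where it was at the start of the episode above 0.04 m).
It also fails if it takes over 61 s, if anything falls off the work surface, if the arm or the gripper's body presses on something with over 40 N, if the wrist force passes 120 N, or if a joint passes its speed limit or range.

## Robot

A 7-joint arm with a two-finger parallel gripper is mounted at the origin on the work surface. World frame = base frame: x ahead of the robot, y to its left, z up, the work surface at z = 0. Lengths are in m, angles in rad, forces in N, time in s.
With the tool pointing down it reaches from about 0.425 to 1.025 m from the base axis. Payload 9.4 kg.
Tool frame: the origin (TCP) lies at the very end of the fingers, on their centre line; the grasp point (between the pads) lies 19 mm behind it; z points along the fingers, y is the line along which they close (so a half turn about z gives the same grasp; the last joint's range is limited). The gripper opens to 93 mm and grips with 3 to 60 N. Pads are 15 mm wide; open, the fingers measure 128 mm over their backs; the gripper's body (75 mm by 188 mm) begins 65 mm behind the grasp point.
Start: joints at [1.229, 0.599, -0.003, 1.599, 0.002, 0.943, -0.08], TCP at [0.19, -0.7, 0.219] pointing down, gripper open.
Joint ranges: [-2.57, 2.57], [-0.35, 1.97], [-1.29, 1.29], [0.11, 2.56], [-1.05, 4.19], [0.11, 1.86], [-2.63, 2.63]. Speed limits (rad/s): [2.22, 2.22, 3.01, 3.01, 3.14, 3.14, 3.14].

## Interface

Orientations are given as a unit quaternion [w, x, y, z].
In Python, from cell import r gives the robot as it stands.
- The arm moves only by the shell command python3 -m jog 'ROWS'. ROWS is JSON, a list of rows, each an object of numbers: "claw": the finger opening in mm, from 0 to 93; "dx", "dy", "dz": the shift along the tool's x, y, z in mm; "turn": the turn about the tool's z in rad. In form: [{"claw": .., "dx": .., "dy": .., "dz": .., "turn": ..}, ...]. A call has 1 to 20 rows; each row is the pose to reach, as a shift and turn from the pose commanded when the call began, along the tool's axes at that moment; what a row does not reach only later rows make up. A row lasts 1/8 s, in which the tool goes at most 62.5 mm and 10.7 degrees, less where a joint would pass 70% of its speed; a pose out of reach is approached as far as the arm can. A call with a gripper value outside its range is refused whole. The fingers move at their own pace and stop on an object; the grip force is fixed at half the most. Time passes only in rows, so rows that repeat a pose let the fingers close. It gives the time, the measured TCP pose, the force, the opening and the grip force at its end, in the units of the state.
- r.get_obs(): the state, without advancing time (a new reading comes with each control period).
- r.camera(name): name is "scene" or "top" or "wrist"; returns a dict with "pixels" (384x512x3 uint8, blue, green, red), "depth" (384x512 float32, m along the optical axis (not along the pixel's ray), 0 where there is no reading), "vfov" (degrees; the focal length in pixels is half the picture's height over the tangent of half this angle, whatever the lens; pixels are square), "cx", "cy" (the principal point, pixels), "pose" (4x4, takes a point from camera to world coordinates). Camera axes: x right, y down, z forward; pixel columns grow to the right and rows downward; lengths in m; the calibration is good to about 2 mm. The wrist camera is an equidistant fisheye: a pixel r from the principal point sees the ray r / f radians off the axis. A picture is of the moment at which its call begins.
- r.sign_off(): hands the job in; it is judged then, once.
The state is a dict: "time": time; "q": joint angles; "dq": joint speeds; "joint_torque": joint torques, N m; "ee_pos": TCP position; "ee_rot": TCP orientation; "contact_force": force on the tool from outside, world axes, zero at the start; "torque": the same for the moment, N m; "grip_width": opening from 0.0 (shut) to 1.0 (fully open); "gripper_force": force on a finger pad.
Only numpy, scipy, OpenCV 4.12 (cv2) and the standard library are available. Lean on these libraries where they do the work, as an engineer would, in place of code of your own. Each camera call takes 0.05 s, during which the arm holds its last target. There are 200 camera calls.

## Working session

There is one attempt and no reset: what is moved stays moved. The work goes in short steps, Python scripts to look and compute and a shell command to move; the robot and the scene stay as the last step left them, time stands still between calls to the robot, and variables do not carry over. Pictures are saved under pics/ and viewed, at most 10 in all, crops included, and the job is handed in when it is done.

```bash
mkdir -p pics; ls
cat > h.py <<'E'
import numpy as np, cv2
from cell import r
def snap(name,save=None):
    c=r.camera(name)
    if save: cv2.imwrite('pics/'+save,c['pixels'])
    return c
def cloud(c):
    # world point per pixel (pinhole cameras)
    h,w=c['depth'].shape; f=h/2/np.tan(np.radians(c['vfov'])/2)
    u,v=np.meshgrid(np.arange(w),np.arange(h)); d=c['depth']
    P=np.stack([(u-c['cx'])/f*d,(v-c['cy'])/f*d,d],-1)
    return P@c['pose'][:3,:3].T+c['pose'][:3,3]
def ray(c,uv,z,fish=False):
    # pixels -> world points on plane of height z
    uv=np.atleast_2d(np.asarray(uv,float)); h=c['pixels'].shape[0]
    f=h/2/np.tan(np.radians(c['vfov'])/2)
    a=(uv-[c['cx'],c['cy']])
    if fish:
        rr=np.linalg.norm(a,axis=1,keepdims=True)+1e-9; t=rr/f
        d=np.hstack([a/rr*np.sin(t),np.cos(t)])
    else: d=np.hstack([a/f,np.ones((len(a),1))])
    d=d@c['pose'][:3,:3].T; o=c['pose'][:3,3]
    return o+d*((z-o[2])/d[:,2:3])
E
python3 - <<'E'
from h import *
import pickle
for n in('top','scene','wrist'):
    c=snap(n,n+'0.png'); pickle.dump(c,open(n+'0.pkl','wb'))
    print(n,c['vfov'],c['cx'],c['cy'],c['pose'].round(3).tolist(),(c['depth']>0).mean())
o=r.get_obs();print({k:np.round(v,3) for k,v in o.items()})
E
```

```text
pics
top 55.405438487869375 257.48352396038075 185.31164540064117 [[0.023, -0.975, 0.22, 0.344], [-1.0, -0.022, 0.008, -0.047], [-0.003, -0.22, -0.976, 1.13], [0.0, 0.0, 0.0, 1.0]] 0.9958953857421875
scene 51.83948709153229 253.83757460153794 188.67829863114 [[-0.888, 0.289, -0.358, 0.989], [0.46, 0.595, -0.659, 0.715], [0.023, -0.75, -0.661, 0.819], [0.0, 0.0, 0.0, 1.0]] 0.9959004720052084
wrist 65.70646984690485 251.7032365543894 187.2140160336431 [[0.261, -0.932, -0.252, 0.26], [-0.965, -0.252, -0.068, -0.68], [-0.0, 0.262, -0.965, 0.384], [0.0, 0.0, 0.0, 1.0]] 0.9853006998697916
{'time': np.float64(0.15), 'q': array([ 1.229,  0.6  , -0.003,  1.6  ,  0.002,  0.943, -0.08 ]), 'dq': array([ 0.001, -0.001,  0.002, -0.001,  0.   , -0.001,  0.002]), 'joint_torque': array([ 2.0000e-03, -7.6558e+01,  1.4990e+00, -2.5256e+01, -5.2000e-02,
        1.5000e-02,  0.0000e+00]), 'ee_pos': array([ 0.19 , -0.699,  0.218]), 'ee_rot': array([-0.001,  0.991,  0.132, -0.   ]), 'contact_force': array([-0.371, -0.213,  0.138]), 'torque': array([0.036, 0.008, 0.037]), 'gripper_force': np.float64(0.0), 'grip_width': np.float64(1.002)}
```

View pics/top0.png

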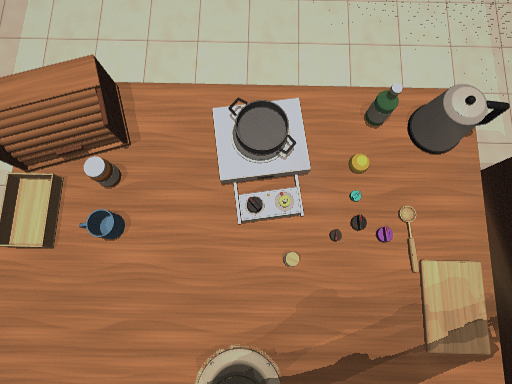

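View pics/scene0.png

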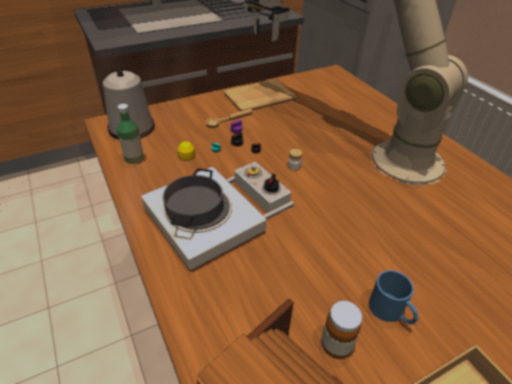

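The top view shows the hob at about (262,140), the module at (269,205) with its fitted knob at (255,205) and the bare shaft at (284,201). The large black knob is at (359,222); a small dark one at (336,235), a purple one at (385,234) and a turquoise one at (356,196) are distractors. The salt pot stands at (292,259). The scene view agrees with this.

Run:
```python
from h import *
import pickle
c=pickle.load(open('top0.pkl','rb')); P=cloud(c); im=c['pixels']
hsv=cv2.cvtColor(im,cv2.COLOR_BGR2HSV)
z=P[...,2]
# hob top: white at z~.055 ; module top: white at z~.05, by region
white=(hsv[...,1]<60)&(hsv[...,2]>130)
for n,(x0,y0,x1,y1),zz in(('hob',(205,90,320,185),.055),('mod',(225,182,310,228),.05)):
    m=np.zeros(white.shape,np.uint8); m[y0:y1,x0:x1]=white[y0:y1,x0:x1]; m&=(abs(z-zz)<.012).astype(np.uint8)
    pts=np.argwhere(m)[:,::-1]
    W=ray(c,pts,zz)[:,:2].astype(np.float32)
    R=cv2.minAreaRect(W); print(n,len(pts),R,np.median(z[m>0])); print(cv2.boxPoints(R).round(3).tolist())
for n,(u,v),zz in(('knob',(359,222),.02),('small',(336,235),.02),('shaft',(284,201),.065),('fit',(255,205),.08),('salt',(292,259),.06)):
    s=z[v-6:v+7,u-6:u+7]; print(n,ray(c,(u,v),zz).round(3),s.max().round(3))
crop=cv2.resize(im[180:250,225:400],None,fx=4.5,fy=4.5,interpolation=cv2.INTER_CUBIC); cv2.imwrite('pics/crop.png',crop)
```

```text
hob 3628 ((0.7380213141441345, -0.04344974458217621), (0.23783528804779053, 0.27698183059692383), 8.727590560913086) 0.055921968896687546
[[0.5989999771118164, 0.07500000298023224], [0.640999972820282, -0.1979999989271164], [0.8769999742507935, -0.16200000047683716], [0.8349999785423279, 0.11100000143051147]]
mod 1191 ((0.5331873893737793, -0.07501614093780518), (0.07910843938589096, 0.17898128926753998), 9.049484252929688) 0.05135732768435175
[[0.47999998927116394, 0.007000000216066837], [0.5080000162124634, -0.17000000178813934], [0.5860000252723694, -0.15700000524520874], [0.5580000281333923, 0.019999999552965164]]
knob [[ 0.487 -0.35   0.02 ]] 1.13
small [[ 0.446 -0.279  0.02 ]] 1.13
shaft [[ 0.538 -0.118  0.065]] 1.13
fit [[ 0.522 -0.033  0.08 ]] 1.13
salt [[ 0.371 -0.143  0.06 ]] 0.066
```

View pics/crop.png

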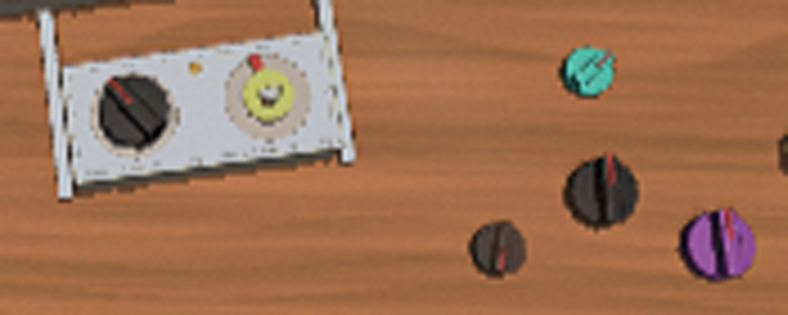

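The measured sizes match the given ones: hob 238x277 mm, module 79x179 mm, both yawed about 8.8°. The module is about 47 mm short of flush, with y offset near 0. The crop shows the shaft's red tab pointing up and slightly left, and the large black knob's red line pointing up and slightly right. I'll add a helper that works out the shifts.

```bash
cat >> h.py <<'E'
from scipy.spatial.transform import Rotation as Rn
def go(pos,yaw):
    "print row values taking the tool (pointing down) from the measured pose to pos, tool-x yaw (rad)"
    o=r.get_obs(); w,x,y,z=o['ee_rot']; M=Rn.from_quat([x,y,z,w]).as_matrix()
    d=M.T@(np.asarray(pos)-o['ee_pos'])*1000; y0=np.arctan2(M[1,0],M[0,0])
    t=(y0-yaw+np.pi)%(2*np.pi)-np.pi
    print('dx %.1f dy %.1f dz %.1f turn %.3f'%(*d,t),'| now',o['ee_pos'].round(4),'yaw %.3f'%y0,'t',o['time'])
E
python3 - <<'E'
from h import *
go((.450,-.0875,.2),.154)
E
```

```text
dx 411.5 dy -522.4 dz 18.5 turn 0.111 | now [ 0.1896 -0.6994  0.2179] yaw 0.265 t 0.15
```

```bash
python3 -m jog '[{"claw":80,"dx":206,"dy":-261,"dz":5,"turn":0.05},{"claw":80,"dx":206,"dy":-261,"dz":5,"turn":0.05},{"claw":80,"dx":206,"dy":-261,"dz":5,"turn":0.05},{"claw":80,"dx":206,"dy":-261,"dz":5,"turn":0.05},{"claw":80,"dx":206,"dy":-261,"dz":5,"turn":0.05},{"claw":80,"dx":206,"dy":-261,"dz":5,"turn":0.05},{"claw":80,"dx":411.5,"dy":-522.5,"dz":18,"turn":0.111},{"claw":80,"dx":411.5,"dy":-522.5,"dz":18,"turn":0.111},{"claw":80,"dx":411.5,"dy":-522.5,"dz":18,"turn":0.111},{"claw":80,"dx":411.5,"dy":-522.5,"dz":18,"turn":0.111},{"claw":80,"dx":411.5,"dy":-522.5,"dz":18,"turn":0.111},{"claw":80,"dx":411.5,"dy":-522.5,"dz":18,"turn":0.111},{"claw":80,"dx":411.5,"dy":-522.5,"dz":18,"turn":0.111}]'
python3 - <<'E'
from h import *
go((.450,-.0875,.025),.154)
c=snap('wrist','w1.png')
E
```

```text
time: 1.78
ee_pos: [0.4506, -0.0862, 0.2005]
ee_rot: [-0.0, 0.997, 0.079, -0.0]
contact_force: [-1.1, -0.5, -0.6]
grip_width: 0.861
gripper_force: 0.0
dx -0.7 dy 1.2 dz 175.5 turn 0.003 | now [ 0.4506 -0.0862  0.2005] yaw 0.157 t 1.775
```

View pics/w1.png

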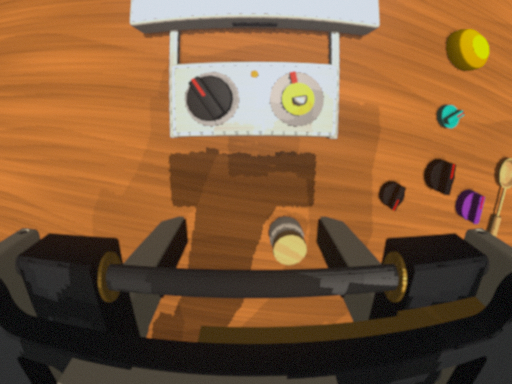

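The wrist view shows the module square to the tool between its rails, and the salt pot at (290,250) is behind the fingers' path. Next I descend and push.

```bash
python3 -m jog '[{"claw":80,"dz":60},{"claw":80,"dz":120},{"claw":80,"dz":170},{"claw":80,"dz":173},{"claw":80,"dz":173},{"claw":80,"dz":173,"dx":15},{"claw":80,"dz":173,"dx":30},{"claw":80,"dz":173,"dx":38},{"claw":80,"dz":173,"dx":46},{"claw":80,"dz":173,"dx":54},{"claw":80,"dz":173,"dx":62},{"claw":80,"dz":173,"dx":68},{"claw":80,"dz":173,"dx":74},{"claw":80,"dz":173,"dx":78},{"claw":80,"dz":173,"dx":80},{"claw":80,"dz":173,"dx":80}]'; python3 -m jog '[{"claw":80,"dx":1},{"claw":80,"dx":2},{"claw":80,"dx":3}]'
```

```text
invalid input
invalid input
```

```bash
python3 -m jog '[{"claw":80,"dx":0,"dy":0,"dz":60,"turn":0},{"claw":80,"dx":0,"dy":0,"dz":120,"turn":0},{"claw":80,"dx":0,"dy":0,"dz":165,"turn":0},{"claw":80,"dx":0,"dy":0,"dz":173,"turn":0},{"claw":80,"dx":0,"dy":0,"dz":173,"turn":0},{"claw":80,"dx":15,"dy":0,"dz":173,"turn":0},{"claw":80,"dx":30,"dy":0,"dz":173,"turn":0},{"claw":80,"dx":38,"dy":0,"dz":173,"turn":0},{"claw":80,"dx":46,"dy":0,"dz":173,"turn":0},{"claw":80,"dx":54,"dy":0,"dz":173,"turn":0},{"claw":80,"dx":62,"dy":0,"dz":173,"turn":0},{"claw":80,"dx":68,"dy":0,"dz":173,"turn":0},{"claw":80,"dx":74,"dy":0,"dz":173,"turn":0},{"claw":80,"dx":78,"dy":0,"dz":173,"turn":0},{"claw":80,"dx":80,"dy":0,"dz":173,"turn":0},{"claw":80,"dx":80,"dy":0,"dz":173,"turn":0}]'; python3 -m jog '[{"claw":80,"dx":1,"dy":0,"dz":0,"turn":0},{"claw":80,"dx":2,"dy":0,"dz":0,"turn":0},{"claw":80,"dx":3,"dy":0,"dz":0,"turn":0}]'
```

```text
time: 3.82
ee_pos: [0.5287, -0.0755, 0.0277]
ee_rot: [0.0, 0.997, 0.077, -0.0]
contact_force: [-4.3, -0.6, 3.2]
grip_width: 0.858
gripper_force: 2.4
time: 4.2
ee_pos: [0.5313, -0.0752, 0.0277]
ee_rot: [0.0, 0.997, 0.077, -0.001]
contact_force: [-5.7, 0.1, 5.2]
grip_width: 0.857
gripper_force: 2.9
```

```bash
for i in 1 2; do python3 -m jog '[{"claw":80,"dx":1.5,"dy":0,"dz":0,"turn":0},{"claw":80,"dx":3,"dy":0,"dz":0,"turn":0},{"claw":80,"dx":3,"dy":0,"dz":0,"turn":0}]'; done
python3 - <<'E'
from h import *
c=snap('wrist','w2.png')
E
```

```text
time: 4.58
ee_pos: [0.5323, -0.0749, 0.0276]
ee_rot: [-0.0, 0.997, 0.077, -0.002]
contact_force: [-10.1, -1.1, 6.9]
grip_width: 0.861
gripper_force: 5.0
time: 4.95
ee_pos: [0.5324, -0.0748, 0.0274]
ee_rot: [-0.0, 0.997, 0.076, -0.005]
contact_force: [-16.7, -1.3, 14.1]
grip_width: 0.858
gripper_force: 8.3
```

View pics/w2.png

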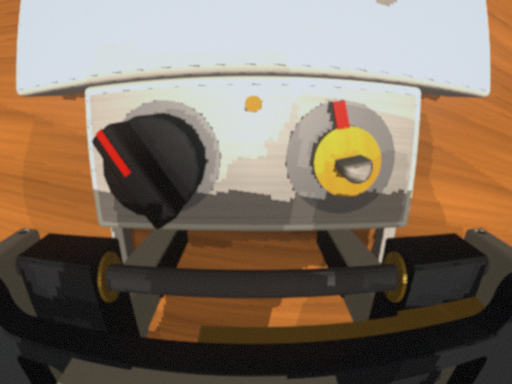

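The module is now flush: the hob edge and the module's back edge coincide, and the push force rose with no further motion. The stop position (0.532,-0.075) matches my prediction of (0.533,-0.075). The collar is at (347,160) and the red tab at (340,115). I'll back off, rise, and hover to measure the shaft.

```bash
python3 -m jog '[{"claw":80,"dx":-15,"dy":0,"dz":0,"turn":0},{"claw":80,"dx":-30,"dy":0,"dz":0,"turn":0},{"claw":80,"dx":-30,"dy":0,"dz":-40,"turn":0},{"claw":80,"dx":-30,"dy":0,"dz":-95,"turn":0},{"claw":80,"dx":-10,"dy":25,"dz":-132,"turn":0},{"claw":80,"dx":-10,"dy":46,"dz":-132,"turn":0},{"claw":80,"dx":-10,"dy":46,"dz":-132,"turn":0},{"claw":80,"dx":-10,"dy":46,"dz":-132,"turn":0},{"claw":80,"dx":-10,"dy":46,"dz":-132,"turn":0}]'
cat >> h.py <<'E'
def wcloud(c):
    h,w=c['depth'].shape; f=h/2/np.tan(np.radians(c['vfov'])/2)
    u,v=np.meshgrid(np.arange(w),np.arange(h)); a=np.stack([u-c['cx'],v-c['cy']],-1).astype(float)
    rr=np.linalg.norm(a,axis=-1)+1e-9; d=c['depth']
    P=np.concatenate([a/rr[...,None]*np.tan(rr/f)[...,None],np.ones((h,w,1))],-1)*d[...,None]
    return P@c['pose'][:3,:3].T+c['pose'][:3,3]
def reds(hsv): return (((hsv[...,0]<6)|(hsv[...,0]>174))&(hsv[...,1]>170)&(hsv[...,2]>110))
E
python3 - <<'E'
from h import *
c=snap('wrist','w3.png'); P=wcloud(c); hsv=cv2.cvtColor(c['pixels'],cv2.COLOR_BGR2HSV)
go((0,0,0),0)
y=(abs(hsv[...,0].astype(int)-26)<7)&(hsv[...,1]>130)&(hsv[...,2]>120)
y[230:]=0
n,l,s,ce=cv2.connectedComponentsWithStats(y.astype(np.uint8))
for i in range(1,n):
    if s[i,4]>100: 
        m=l==i; z=P[m][:,2]; print('yel',ce[i],s[i],np.percentile(z,[5,50,95]).round(4))
rd=reds(hsv); rd[230:]=0
n,l,s,ce=cv2.connectedComponentsWithStats(rd.astype(np.uint8))
for i in range(1,n):
    if s[i,4]>15: print('red',ce[i],s[i],np.median(P[l==i],axis=0).round(4))
E
```

```text
time: 6.12
ee_pos: [0.5348, -0.12, 0.159]
ee_rot: [-0.0, 0.997, 0.077, -0.001]
contact_force: [1.0, 0.2, 0.1]
grip_width: 0.856
gripper_force: 0.0
dx -509.8 dy -201.2 dz 159.6 turn 0.155 | now [ 0.5349 -0.1202  0.1591] yaw 0.155 t 6.175
yel [467.71615721  97.58588064] [ 450   75   38   47 1374] [0.0281 0.0418 0.0499]
yel [252.44876325 129.43698469] [235 111  36  37 849] [0.059  0.0601 0.0612]
red [134.63043478 123.5326087 ] [128 114  15  20  92] [ 0.5837 -0.0156  0.0925]
```

View pics/w3.png

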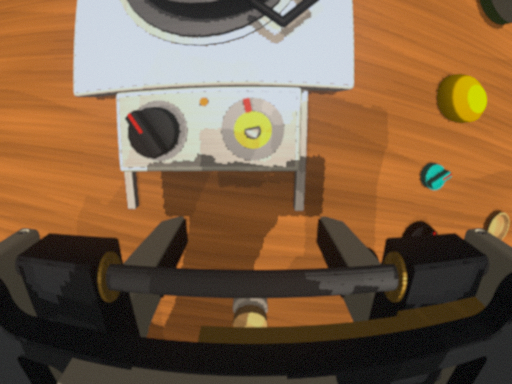

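The wrist view shows the module flush, the collar at (252,129) and the red tab at (247,104).

```bash
cat >> h.py <<'E'
def circ(xy):
    A=np.c_[2*xy,np.ones(len(xy))]; s=np.linalg.lstsq(A,(xy**2).sum(1),rcond=None)[0]
    return s[:2],np.sqrt(s[2]+s[:2]@s[:2])
def red2(hsv): return (((hsv[...,0]<8)|(hsv[...,0]>172))&(hsv[...,1]>130)&(hsv[...,2]>90))
E
python3 - <<'E'
from h import *
for k in range(2):
    c=snap('wrist'); P=wcloud(c); hsv=cv2.cvtColor(c['pixels'],cv2.COLOR_BGR2HSV)
    y=((abs(hsv[...,0].astype(int)-26)<7)&(hsv[...,1]>130)&(hsv[...,2]>120)).astype(np.uint8); y[:,:220]=0;y[:,290:]=0;y[180:]=0
    ct=max(cv2.findContours(y,cv2.RETR_EXTERNAL,cv2.CHAIN_APPROX_NONE)[0],key=cv2.contourArea)[:,0]
    W=ray(c,ct,.06,True)[:,:2]; ce,R=circ(W); print('collar',ce.round(4),'R',R.round(4))
    rd=red2(hsv); rd[:,:235]=0; rd[:,265:]=0; rd[125:]=0; rd[:85]=0
    uv=np.argwhere(rd)[:,::-1]; zt=np.median(P[rd][:,2])
    print('red',len(uv),uv.mean(0),'z',zt)
    t=ray(c,uv,zt,True)[:,:2]; tm=t.mean(0); d=tm-ce
    _,_,vt=np.linalg.svd(t-tm); print('tab',tm.round(4),'dist',np.linalg.norm(d).round(4),'yaw',np.arctan2(d[1],d[0]).round(3),'own axis',np.arctan2(vt[0,1],vt[0,0]).round(3))
    # steel shaft
    z=P[...,2]; m=(z>.071)&(z<.08); m[:,:235]=0;m[:,270:]=0;m[150:]=0;m[110:][:0]=0;m[:110]=0
    print('steel',m.sum(),ray(c,np.argwhere(m)[:,::-1],.076,True)[:,:2].mean(0).round(4), 'zmed',np.median(z[m]))
# hob front edge / module yaw check
go((.427,-.344,.16-.04),-.1)
E
```

```text
collar [ 0.5886 -0.1125] R 0.0159
red 62 [246.83870968 104.59677419] z 0.060175432290385994
tab [ 0.6101 -0.1043] dist 0.023 yaw 0.365 own axis -2.817
steel 151 [ 0.5874 -0.1127] zmed 0.07542013286040833
collar [ 0.5887 -0.1125] R 0.0159
red 60 [246.68333333 104.7       ] z 0.060014763748866495
tab [ 0.6101 -0.1044] dist 0.0229 yaw 0.363 own axis -2.797
steel 152 [ 0.5875 -0.1127] zmed 0.0752489514682087
dx -141.2 dy 204.2 dz 39.3 turn 0.255 | now [ 0.5351 -0.1204  0.1593] yaw 0.155 t 6.275
```

```bash
python3 -m jog '[{"claw":80,"dx":-35,"dy":51,"dz":0,"turn":0.1},{"claw":80,"dx":-70,"dy":102,"dz":0,"turn":0.2},{"claw":80,"dx":-105,"dy":154,"dz":20,"turn":0.25},{"claw":80,"dx":-135,"dy":205.5,"dz":40,"turn":0.255},{"claw":80,"dx":-135,"dy":205.5,"dz":40,"turn":0.255},{"claw":80,"dx":-135,"dy":205.5,"dz":40,"turn":0.255},{"claw":80,"dx":-135,"dy":205.5,"dz":40,"turn":0.255},{"claw":80,"dx":-135,"dy":205.5,"dz":40,"turn":0.255}]'
python3 - <<'E'
from h import *
go((0,0,0),0)
c=snap('wrist','w4.png'); P=wcloud(c); hsv=cv2.cvtColor(c['pixels'],cv2.COLOR_BGR2HSV)
import pickle; pickle.dump(c,open('w4.pkl','wb'))
z=P[...,2]
m=((z>.028)&(z<.045)&(hsv[...,2]<110)).astype(np.uint8); m[220:]=0
n,l,s,ce=cv2.connectedComponentsWithStats(m)
for i in range(1,n):
    if s[i,4]>40: print('bar',ce[i],s[i],np.median(P[l==i],0).round(4))
rd=red2(hsv).astype(np.uint8); rd[220:]=0
n,l,s,ce=cv2.connectedComponentsWithStats(rd)
for i in range(1,n):
    if s[i,4]>10: print('red',ce[i],s[i],np.median(P[l==i],0).round(4))
E
```

```text
time: 7.28
ee_pos: [0.4344, -0.3435, 0.12]
ee_rot: [-0.0, 0.999, -0.049, 0.0]
contact_force: [-0.3, 0.2, -0.1]
grip_width: 0.86
gripper_force: 0.0
dx -466.2 dy -299.1 dz 119.7 turn -0.099 | now [ 0.4344 -0.3435  0.12  ] yaw -0.099 t 7.275
bar [45.68263943 54.54595444] [   0    0   83  124 1273] [ 0.5951 -0.1574  0.0365]
bar [253.61234991 134.87135506] [243 106  21  52 583] [ 0.4839 -0.3506  0.0378]
bar [341.04153355 170.02555911] [332 139  19  48 313] [ 0.4446 -0.4235  0.0375]
bar [180.42412451 181.15564202] [176 165  10  36 257] [ 0.451  -0.2803  0.0292]
red [251.09022556 118.65413534] [247 106   9  26 133] [ 0.4989 -0.3495  0.0385]
red [342.69491525 149.28813559] [341 139   5  23  59] [ 0.4671 -0.426   0.0384]
red [179.53225806 193.24193548] [178 185   4  17  62] [ 0.4392 -0.2774  0.0294]
```

View pics/w4.png

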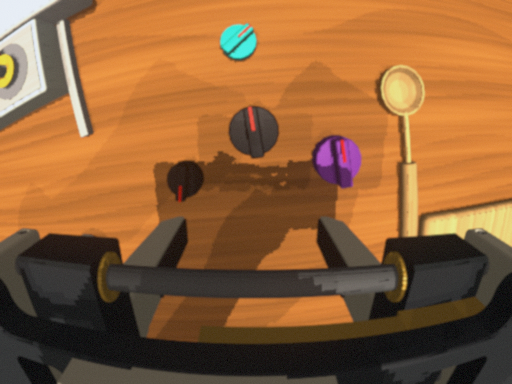

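The wrist view shows the large black knob at (254,132) with its red line at (251,119), and its bar nearly along tool x. The purple knob at (338,160) and the small brown one at (185,180) leave enough room.

```bash
cat >> h.py <<'E'
def knob(c,win=(215,85,295,175)):
    P=wcloud(c); z=P[...,2]; hsv=cv2.cvtColor(c['pixels'],cv2.COLOR_BGR2HSV)
    x0,y0,x1,y1=win; w=np.zeros(z.shape,bool); w[y0:y1,x0:x1]=1
    top=w&(z>.034)&(z<.043); uv=np.argwhere(top)[:,::-1].astype(float)
    T=ray(c,uv,.038,True)[:,:2]; R=cv2.minAreaRect(T.astype(np.float32))
    print('bar',len(T),'centre',np.round(R[0],4),'size',np.round(R[1],4),'mean',T.mean(0).round(4))
    _,_,vt=np.linalg.svd(T-T.mean(0)); a=vt[0]
    rd=w&red2(hsv); rm=ray(c,np.argwhere(rd)[:,::-1],.038,True)[:,:2].mean(0)
    if a@(rm-T.mean(0))<0: a=-a
    print('bar yaw %.3f'%np.arctan2(a[1],a[0]),'red',rm.round(4),'red yaw %.3f'%np.arctan2(*(rm-np.array(R[0]))[::-1]))
    sk=(w&(z>.012)&(z<.045)).astype(np.uint8)
    W=ray(c,np.argwhere(w&(z>.014)&(z<.026))[:,::-1],.02,True)[:,:2]
    (cx,cy),rad=cv2.minEnclosingCircle(W.astype(np.float32)); print('skirt',np.round([cx,cy,rad],4))
E
python3 - <<'E'
from h import *
import pickle
knob(pickle.load(open('w4.pkl','rb'))); knob(snap('wrist'))
E
```

```text
bar 740 centre [ 0.4875 -0.3501] size [0.0436 0.012 ] mean [ 0.4876 -0.3501]
bar yaw 0.061 red [ 0.4991 -0.3495] red yaw 0.056
skirt [ 0.4878 -0.3502  0.023 ]
bar 746 centre [ 0.4874 -0.3501] size [0.0436 0.0121] mean [ 0.4877 -0.3501]
bar yaw 0.066 red [ 0.499  -0.3494] red yaw 0.057
skirt [ 0.4873 -0.3504  0.0229]
```

Run:
```python
from h import *
go((.4876,-.3502,.0225),.062)
```

```text
dx 53.9 dy 0.9 dz 97.5 turn -0.161 | now [ 0.434  -0.344   0.1199] yaw -0.099 t 7.375
```

```bash
python3 -m jog '[{"claw":40,"dx":27,"dy":0.5,"dz":0,"turn":-0.1},{"claw":40,"dx":54,"dy":1,"dz":0,"turn":-0.161},{"claw":40,"dx":54,"dy":1,"dz":30,"turn":-0.161},{"claw":40,"dx":54,"dy":1,"dz":60,"turn":-0.161},{"claw":40,"dx":54,"dy":1,"dz":85,"turn":-0.161},{"claw":40,"dx":54,"dy":1,"dz":97,"turn":-0.161},{"claw":40,"dx":54,"dy":1,"dz":97,"turn":-0.161},{"claw":40,"dx":54,"dy":1,"dz":97,"turn":-0.161}]'
python3 - <<'E'
from h import *
go((.4876,-.3502,.0225),.062)
E
```

```text
time: 8.38
ee_pos: [0.4874, -0.3515, 0.0235]
ee_rot: [0.0, 1.0, 0.03, 0.0]
contact_force: [-0.2, 0.2, -0.2]
grip_width: 0.435
gripper_force: 0.0
dx 0.3 dy -1.3 dz 1.0 turn -0.002 | now [ 0.4874 -0.3515  0.0235] yaw 0.060 t 8.375
```

```bash
python3 -m jog '[{"claw":40,"dx":0,"dy":-1.2,"dz":0.7,"turn":0},{"claw":40,"dx":0,"dy":-1.2,"dz":0.7,"turn":0},{"claw":0,"dx":0,"dy":-1.2,"dz":0.7,"turn":0},{"claw":0,"dx":0,"dy":-1.2,"dz":0.7,"turn":0},{"claw":0,"dx":0,"dy":-1.2,"dz":0.7,"turn":0},{"claw":0,"dx":0,"dy":-1.2,"dz":0.7,"turn":0},{"claw":0,"dx":0,"dy":-1.2,"dz":0.7,"turn":0},{"claw":0,"dx":0,"dy":-1.2,"dz":0.7,"turn":0}]';  python3 - <<'E'
from h import *
go((.4876,-.3502,.0225),.062)
E
```

```text
time: 9.38
ee_pos: [0.4869, -0.3501, 0.0219]
ee_rot: [0.0, 1.0, 0.03, -0.0]
contact_force: [-0.5, -0.4, -1.0]
grip_width: 0.123
gripper_force: 30.0
dx 0.7 dy 0.1 dz -0.6 turn -0.002 | now [ 0.4869 -0.3501  0.0219] yaw 0.060 t 9.375
```

Gripped at a width of about 11.5 mm, which is the bar. To get the camera's sideways bias, I'll open, view the now-centred knob from the same offset, then grasp again.

```bash
python3 -m jog '[{"claw":40,"dx":0,"dy":0,"dz":0,"turn":0},{"claw":40,"dx":0,"dy":0,"dz":0,"turn":0},{"claw":40,"dx":0,"dy":0,"dz":-40,"turn":0},{"claw":40,"dx":0,"dy":0,"dz":-97,"turn":0},{"claw":40,"dx":-54,"dy":0,"dz":-97,"turn":0},{"claw":40,"dx":-54,"dy":0,"dz":-97,"turn":0},{"claw":40,"dx":-54,"dy":0,"dz":-97,"turn":0},{"claw":40,"dx":-54,"dy":0,"dz":-97,"turn":0}]'
python3 - <<'E'
from h import *
for k in range(2): knob(snap('wrist'))
go((.4876,-.3502,.0225),.062)
E
```

```text
time: 10.38
ee_pos: [0.434, -0.3531, 0.1186]
ee_rot: [-0.0, 1.0, 0.03, 0.0]
contact_force: [0.5, 0.2, -0.2]
grip_width: 0.431
gripper_force: 0.0
bar 745 centre [ 0.4872 -0.3503] size [0.0427 0.0116] mean [ 0.4877 -0.3501]
bar yaw 0.049 red [ 0.4993 -0.3494] red yaw 0.075
skirt [ 0.4876 -0.3503  0.0231]
bar 768 centre [ 0.4875 -0.3502] size [0.0435 0.0117] mean [ 0.4878 -0.3501]
bar yaw 0.050 red [ 0.4991 -0.3495] red yaw 0.061
skirt [ 0.4878 -0.3501  0.023 ]
dx 53.9 dy 0.5 dz 96.0 turn -0.001 | now [ 0.4337 -0.353   0.1185] yaw 0.061 t 10.475
```

The sideways bias is about 0.1 mm, so it can be ignored. I'll grasp again and lift.

```bash
python3 -m jog '[{"claw":40,"dx":27,"dy":0,"dz":0,"turn":0},{"claw":40,"dx":54.3,"dy":0,"dz":10,"turn":0},{"claw":40,"dx":54.3,"dy":0,"dz":50,"turn":0},{"claw":40,"dx":54.3,"dy":0,"dz":85,"turn":0},{"claw":40,"dx":54.3,"dy":0,"dz":96.5,"turn":0},{"claw":40,"dx":54.3,"dy":0,"dz":96.5,"turn":0},{"claw":40,"dx":54.3,"dy":0,"dz":96.5,"turn":0},{"claw":0,"dx":54.3,"dy":0,"dz":96.5,"turn":0},{"claw":0,"dx":54.3,"dy":0,"dz":96.5,"turn":0},{"claw":0,"dx":54.3,"dy":0,"dz":96.5,"turn":0},{"claw":0,"dx":54.3,"dy":0,"dz":96.5,"turn":0},{"claw":0,"dx":54.3,"dy":0,"dz":96.5,"turn":0}]'
python3 - <<'E'
from h import *
go((.5886,-.1125,.16),.355)
E
```

```text
time: 11.98
ee_pos: [0.4872, -0.3501, 0.0226]
ee_rot: [0.0, 1.0, 0.03, 0.0]
contact_force: [-0.4, 0.2, 3.7]
grip_width: 0.127
gripper_force: 30.0
dx 115.4 dy -231.1 dz -137.4 turn -0.295 | now [ 0.4872 -0.3501  0.0226] yaw 0.060 t 11.975
```

```bash
python3 -m jog '[{"claw":0,"dx":0,"dy":0,"dz":-50,"turn":0},{"claw":0,"dx":0,"dy":0,"dz":-110,"turn":0},{"claw":0,"dx":25,"dy":-50,"dz":-137,"turn":-0.1},{"claw":0,"dx":50,"dy":-100,"dz":-137,"turn":-0.2},{"claw":0,"dx":75,"dy":-150,"dz":-137,"turn":-0.295},{"claw":0,"dx":100,"dy":-200,"dz":-137,"turn":-0.295},{"claw":0,"dx":115,"dy":-231,"dz":-137,"turn":-0.295},{"claw":0,"dx":115,"dy":-231,"dz":-120,"turn":-0.295},{"claw":0,"dx":115,"dy":-231,"dz":-87,"turn":-0.295},{"claw":0,"dx":115,"dy":-231,"dz":-87,"turn":-0.295},{"claw":0,"dx":115,"dy":-231,"dz":-87,"turn":-0.295},{"claw":0,"dx":115,"dy":-231,"dz":-87,"turn":-0.295}]'
python3 - <<'E'
from h import *
c=snap('wrist','w5.png'); snap('scene','s5.png')
go((.5882,-.1126,.1025),.355)
E
```

```text
time: 13.48
ee_pos: [0.5886, -0.1132, 0.1104]
ee_rot: [0.0, 0.984, 0.176, 0.001]
contact_force: [0.0, 0.5, -0.4]
grip_width: 0.126
gripper_force: 30.0
dx -0.2 dy -0.5 dz 7.8 turn -0.001 | now [ 0.5886 -0.113   0.1103] yaw 0.354 t 13.575
```

View pics/w5.png

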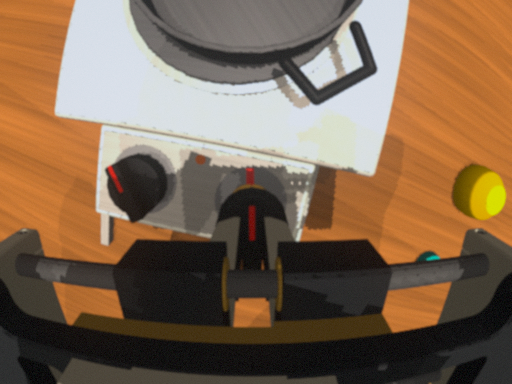

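The wrist view shows the knob's red line (252,222) directly in line with the shaft's tab (250,178). I'll lower the knob now.

```bash
python3 -m jog '[{"claw":0,"dx":-0.2,"dy":-0.4,"dz":3,"turn":0},{"claw":0,"dx":-0.2,"dy":-0.4,"dz":6,"turn":0},{"claw":0,"dx":-0.2,"dy":-0.4,"dz":9,"turn":0},{"claw":0,"dx":-0.2,"dy":-0.4,"dz":12,"turn":0},{"claw":0,"dx":-0.2,"dy":-0.4,"dz":14,"turn":0},{"claw":0,"dx":-0.2,"dy":-0.4,"dz":16,"turn":0},{"claw":0,"dx":-0.2,"dy":-0.4,"dz":16,"turn":0}]'; python3 -m jog '[{"claw":0,"dx":0,"dy":0,"dz":3,"turn":0},{"claw":0,"dx":0,"dy":0,"dz":6,"turn":0},{"claw":0,"dx":0,"dy":0,"dz":9,"turn":0},{"claw":0,"dx":0,"dy":0,"dz":11,"turn":0},{"claw":0,"dx":0,"dy":0,"dz":11,"turn":0}]'
```

```text
time: 14.45
ee_pos: [0.5877, -0.1123, 0.0932]
ee_rot: [-0.0, 0.984, 0.176, -0.0]
contact_force: [0.1, 0.3, -0.9]
grip_width: 0.126
gripper_force: 30.0
time: 15.08
ee_pos: [0.5878, -0.1123, 0.0823]
ee_rot: [-0.0, 0.984, 0.176, -0.0]
contact_force: [-0.5, -0.0, 2.7]
grip_width: 0.124
gripper_force: 30.0
```

The D-bore slid over the shaft with no resistance, and the force at the seat height is 2.7 N, the spring's preload. I'll press on through about 6 mm.

```bash
python3 -m jog '[{"claw":0,"dx":0,"dy":0,"dz":0,"turn":0},{"claw":0,"dx":0,"dy":0,"dz":0,"turn":0},{"claw":0,"dx":0,"dy":0,"dz":1.5,"turn":0},{"claw":0,"dx":0,"dy":0,"dz":3,"turn":0},{"claw":0,"dx":0,"dy":0,"dz":4.5,"turn":0},{"claw":0,"dx":0,"dy":0,"dz":6.5,"turn":0},{"claw":0,"dx":0,"dy":0,"dz":6.5,"turn":0},{"claw":0,"dx":0,"dy":0,"dz":6.5,"turn":0},{"claw":0,"dx":0,"dy":0,"dz":6.5,"turn":0}]'
python3 - <<'E'
from h import *
c=snap('wrist','w6.png'); go((.5882,-.1126,.0825),.355)
E
```

```text
time: 16.2
ee_pos: [0.5878, -0.1123, 0.076]
ee_rot: [0.0, 0.984, 0.176, -0.0]
contact_force: [-2.3, 0.6, 6.3]
grip_width: 0.127
gripper_force: 30.0
dx 0.3 dy 0.4 dz -6.5 turn -0.000 | now [ 0.5878 -0.1123  0.076 ] yaw 0.355 t 16.25
```

View pics/w6.png

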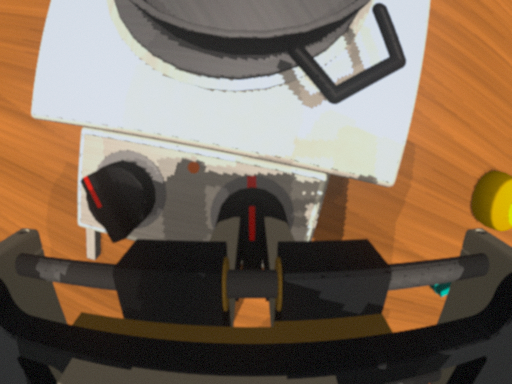

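The picture shows the red line (252,220) in line with the tab (250,183), and the module's edge still against the hob. The force is 6.3 N at about 6 mm of travel, as expected. I'm handing it in.

```bash
python3 -c "
from cell import r
print(r.sign_off())"
```

```text
the job is handed in; nothing more can be done
None
```

I handed the job in at about 16 s: the module is flush against the hotplate, and the knob is seated on the D-shaft with its red line over the tab. The gripper is holding it pressed about 6 mm down at 6.3 N. No verdict came back.

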